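# Check a drive-coupling repair kit in the kit gauge

## Task

Check the repair kit in the gauge block, station by station: stand one plain pin fully down in hole 1 (one dot, the end hole), let go of it, then the other pin fully down in hole 2 (two dots), and only then fit the splined stem into the hub at station 3, turning it until its splines mesh and sliding it down until its shoulder sits on the hub. The spring in the hub pushes the stem back out, so finish holding the stem and keep it pressed fully home; do not let go of it, and leave everything else on the bench alone.

Things in the scene. Friction and masses are not known exactly. Their poses are not given: they have to be found in the camera images.
- gauge: Kit gauge, fixed: aluminium block 90 x 240 mm, top face 50 mm above the bench, on a dark base plate 110 x 260 x 15 mm. Three stations in a row along its y axis, marked with black dots: hole 1 at y +75 mm, hole 2 at y +10 mm, splined hub at y -68 mm (x 0). Dots lie on its -x side. Origin at the underside's centre; z up.
- hole1 (a point): Station 1, one dot: centre of the mouth of a plain round hole at the end of the block farthest from the hub, level with the block's top face (50 mm above the bench). Hole 22 mm across, 35 mm deep, blind, mouth chamfered 2 mm. Axes as the gauge: y along the row, away from the hub; z up.
- hole2 (a point): Station 2, two dots: centre of the mouth of the middle hole; same size, height and axes as hole 1. 65 mm from hole 1, 78 mm from the hub's axis.
- hub_mouth (a point): Station 3, three dots: centre of the top face of the steel hub (collar 54 mm across, 6 mm above the block, 56 mm above the bench). Bore 23 mm across with four grooves 9.5 mm wide reaching 19.5 mm from the axis, along this point's own +-x and +-y, which turn with the hub: it stands up to 40 degrees either way from the block's axes and turns only stiffly (0.6 N m). z up.
- plunger (a joint): Travel (m) of the brass spring plunger at the bottom of the hub's bore: 0 = up (its top 26 mm below the hub's top face), growing as it is pressed down; 0.010 with the stem fully home. About 5.5 N to start it, 10.5 N at home: it lifts the stem 10 mm out again unless the stem is kept pressed.
- stem: Steel drive stem, 90 mm high, about 350 g; origin at its foot's centre, z up along it. From the foot up: round pilot 20 mm across, chamfered tip, 0 to 12 mm; four splines 7 mm wide reaching 18 mm from the axis, 12 to 36 mm; shoulder disc 48 mm across, 36 to 42 mm; square grip 22 x 22 mm, 42 to 90 mm. Splines point along own +-x and +-y; the grip's flats face the same ways.
- stem_grip (a point): Centre of the stem's square grip, on its axis, 66 mm above its foot; axes as body stem. At the start the stem stands upright, at any yaw, its pilot in a fixed wooden stand 80 x 80 x 30 mm with the splines resting on the stand's top (foot 18 mm, this point 84 mm above the bench); lift it over 12 mm to free it.
- stem_shoulder (a point): Point on the stem's axis at the underside of its shoulder disc, 36 mm above its foot, 30 mm below point stem_grip, same axes. Fully home, the shoulder rests on the hub's top face and this point coincides with point hub_mouth.
- pin_a_center (a point): Centre (half-way up) of one of two identical plain steel pins, 20 mm across, 75 mm high, about 170 g, with a 3 mm chamfer at the foot; it starts standing upright on the bench. Home in a hole, its centre is 52.5 mm above the bench and it stands 40 mm out of the block, so grip its upper half. z up along the pin.
- pin_b_center (a point): Centre (half-way up) of one of two identical plain steel pins, 20 mm across, 75 mm high, about 170 g, with a 3 mm chamfer at the foot; it starts standing upright on the bench. Home in a hole, its centre is 52.5 mm above the bench and it stands 40 mm out of the block, so grip its upper half. z up along the pin.
- pin_a: The first pin as a body (origin at the centre of its foot).
- pin_b: The second pin as a body (origin at the centre of its foot).
- bearing: Bystander, leave alone: plain steel bearing ring lying flat, 52 across, 16 high, among the kit's parts (mm). Origin at the centre of its underside.
- spacer: Bystander, leave alone: dark steel stepped spacer, 44 across, 18 high, between the robot and the gauge (mm). Origin at the centre of its underside.
- wrench: Bystander, leave alone: open-ended wrench lying flat, 170 long, right side (mm). Origin at the centre of its underside.
- carton: Bystander, leave alone: small closed cardboard carton 90 x 110 x 50, right rear (mm). Origin at the centre of its underside.
- tape: Bystander, leave alone: roll of tape lying flat, 96 across, 48 high, rear middle (mm). Origin at the centre of its underside.
- oil: Bystander, leave alone: small grey bottle with black cap, 54 across, 95 high, left rear (mm). Origin at the centre of its underside.
- scanner: Bystander, leave alone: hand-held scanner lying on the left, about 190 x 55 x 35 (mm). Origin at the centre of its underside.
Mind the look-alikes: they are no part of the job. Leave any blue or yellow look-alike of the pin_a alone. What is shaped like the pin_b but pink is not meant.

How it is judged (in metres and radians):
On the way, in this order (a step that is already met when the one before it is completed fails the run):
1. a pin stands fully down in hole 1 and is let go, hole 2 still empty and the stem not yet at the hub (((horizontal distance between pin_a_center and hole1 below 0.005 m and height (world z) of pin_a_center below 0.0555 m and angle between pin_a_center's own z axis and vertical below 0.1 rad and contact force between pin_a and the fingers below 0.2 N and horizontal distance between pin_b_center and hole2 above 0.012 m) or (horizontal distance between pin_b_center and hole1 below 0.005 m and height (world z) of pin_b_center below 0.0555 m and angle between pin_b_center's own z axis and vertical below 0.1 rad and contact force between pin_b and the fingers below 0.2 N and horizontal distance between pin_a_center and hole2 above 0.012 m)) and horizontal distance between stem_grip and hub_mouth above 0.03 m), for 0.2 s.
2. the other pin stands fully down in hole 2 and is let go, the first still in hole 1, the stem not yet at the hub (((horizontal distance between pin_a_center and hole1 below 0.005 m and height (world z) of each of pin_a_center, pin_b_center below 0.0555 m and angle between each of pin_a_center, pin_b_center's own z axis and vertical below 0.1 rad and contact force between each of pin_a, pin_b and the fingers below 0.2 N and horizontal distance between pin_b_center and hole2 below 0.005 m) or (horizontal distance between pin_b_center and hole1 below 0.005 m and height (world z) of each of pin_b_center, pin_a_center below 0.0555 m and angle between each of pin_b_center, pin_a_center's own z axis and vertical below 0.1 rad and contact force between each of pin_b, pin_a and the fingers below 0.2 N and horizontal distance between pin_a_center and hole2 below 0.005 m)) and horizontal distance between stem_grip and hub_mouth above 0.03 m), for 0.2 s.
At the end, for the whole second after the job is handed in: Pins in holes 1 and 2 (axis within 5 mm, within 3 mm of fully down, upright within 5 degrees, not held); stem meshed, shoulder within 2 mm of the hub's face, centred within 3 mm, tilt under 3.4 degrees, plunger over 8 mm down, stem still, fingers holding or pressing it with over 1 N (((horizontal distance between pin_a_center and hole1 below 0.005 m and height (world z) of each of pin_a_center, pin_b_center below 0.0555 m and angle between each of pin_a_center, pin_b_center's own z axis and vertical below 0.1 rad and contact force between each of pin_a, pin_b and the fingers below 0.2 N and horizontal distance between pin_b_center and hole2 below 0.005 m) or (horizontal distance between pin_b_center and hole1 below 0.005 m and height (world z) of each of pin_b_center, pin_a_center below 0.0555 m and angle between each of pin_b_center, pin_a_center's own z axis and vertical below 0.1 rad and contact force between each of pin_b, pin_a and the fingers below 0.2 N and horizontal distance between pin_a_center and hole2 below 0.005 m)) and z of stem_shoulder in the frame of hub_mouth below 0.002 m and horizontal distance between stem_shoulder and hub_mouth below 0.003 m and angle between stem_grip's own z axis and vertical below 0.06 rad and value of joint plunger above 0.008 m and contact force between stem and the fingers above 1 N and linear speed of stem below 0.02 m/s); the arm keeps its last pose, push and grip.
It fails at once if one of the other things on the bench is moved more than 30 mm (distance of any of bearing, spacer, wrench, carton, tape, oil, scanner from where it was at the start of the episode above 0.03 m).
It also fails if it takes over 72 s, if anything falls off the work surface, if the arm or the gripper's body presses on something with over 40 N, if the wrist force passes 120 N, or if a joint passes its speed limit or range.

## Robot

A 6-joint arm with a two-finger parallel gripper is mounted at the origin on the work surface. World frame = base frame: x ahead of the robot, y to its left, z up, the work surface at z = 0. Lengths are in mm, angles in rad, forces in N, time in s.
With the tool pointing down it reaches from about 350 to 975 mm from the base axis. Payload 7.1 kg.
Tool frame: the origin (TCP) lies on the front face of the gripper's body, between the roots of the fingers; the fingertips stand 80 mm ahead of it and the grasp point (between the pads) lies 61 mm ahead of it (env.tips_ahead is the distance from the TCP to the fingertips, in mm); z points along the fingers, y is the direction in which the jaws open and shut (so a half turn about z gives the same grasp; the last joint's range is limited). The gripper opens to 88 mm and grips with 3 to 60 N. Pads are 20 mm wide; open, the fingers measure 115 mm over their backs; the gripper's body (75 mm by 178 mm) begins 61 mm behind the grasp point.
Start: joints at [1.138, 0.423, 1.63, -0, 1.089, -0.019], TCP at [251.275, 572.247, 302.675] pointing down, gripper open.
Joint ranges: [-3, 3], [-0.9, 2.11], [0.09, 2.58], [-1.31, 4.45], [0.11, 2.69], [-2.54, 2.54]. Speed limits (rad/s): [2.39, 2.39, 3.01, 3.14, 3.14, 3.14].

## Interface

Orientations are given as a unit quaternion [x, y, z, w].
In Python, from station import env, set_gripper, viewer, workorder gives the robot as it stands. Calls block until the motion is done:
- env.reach(position, orientation): joint-space move of the TCP to a pose.
- env.move_l(position, rot=None, rate=150, f_stop=None): straight line of the TCP; rot=None keeps the orientation; rate is the mean speed in mm/s. With f_stop (N) it stops when the force on the tool has changed by that much, and returns True; else False.
- env.move_joints(angles): joint-space move.
- set_gripper(opening): finger opening in mm; the grip force is fixed at half the most; returns when the fingers have stopped.
- env.hold(seconds).
- env.ik(position, orientation): joint angles nearest the present ones, or None.
- env.read_state(): the state.
- viewer.camera(name): name is "scene" or "top" or "wrist"; returns the picture (420x560x3 uint8, blue, green, red); there is no depth.
- viewer.camera_params(name): a dict with "fx", "fy", "cx", "cy" (pixels), "pose" (4x4, takes a point from camera to world coordinates); the wrist camera has in their place "tool_from_camera" (4x4, takes a point from camera to tool coordinates, whose origin is the TCP and whose axes are the flange's). Camera axes: x right, y up, looking along -z (the intrinsics and any distortion apply to the point x, -y, -z); pixel columns grow to the right and rows downward; lengths in mm; the calibration is good to about 2 mm. A picture is of the moment at which its call begins: read the wrist's pose just before it. camera_params takes no time and is no camera call.
A pose or a line that the arm cannot do raises env.IKError and nothing moves.
- workorder.sign_off(): hands the job in, once; it reports no verdict.
The state is a dict: "time_s": time; "qpos": joint angles; "dq": joint speeds; "tau": joint torques, N m; "tool_pos": TCP position; "orientation": TCP orientation; "force": force on the tool from outside, world axes, zero at the start; "wrist_torque": the same for the moment, N m; "width": finger opening in mm.
Only numpy, scipy, OpenCV 4.12 (cv2) and the standard library are available. Lean on these libraries where they do the work, as an engineer would, in place of code of your own. Each camera call takes 0.05 s, during which the arm holds its last target. There are 200 camera calls.

## Working session

There is one attempt and no reset: what is moved stays moved. The work goes in short steps, each a Python script; the robot and the scene stay as the last script left them, time stands still between calls to the robot, and variables do not carry over. Pictures are saved under pics/ and viewed, about 8 in all and at most 12, crops included, and the job is handed in when it is done.

```bash
ls; mkdir -p pics
python3 - <<'E'
from station import env, set_gripper, viewer, workorder
import cv2, numpy as np
np.set_printoptions(precision=4,suppress=True)
for n in ("top","scene"):
    cv2.imwrite(f"pics/{n}0.png",viewer.camera(n))
    print(n,viewer.camera_params(n))
print(viewer.camera_params("wrist")); s=env.read_state(); print(s)
E
```

```text
pics
top {'fx': 409.4851469308482, 'fy': 409.4851469308482, 'cx': 284.68383515172894, 'cy': 207.43502619595714, 'pose': array([[  -0.0277,    0.991 ,   -0.1312,  445.9843],
       [  -0.9996,   -0.0285,   -0.004 ,   47.1122],
       [  -0.0077,    0.131 ,    0.9914, 1081.5894],
       [   0.    ,    0.    ,    0.    ,    1.    ]])}
scene {'fx': 485.79192223519584, 'fy': 485.79192223519584, 'cx': 275.28742013861665, 'cy': 211.6277137783719, 'pose': array([[   0.5518,   -0.4454,    0.7051, 1450.7206],
       [   0.834 ,    0.295 ,   -0.4663, -531.666 ],
       [  -0.0003,    0.8453,    0.5343,  776.8932],
       [   0.    ,    0.    ,    0.    ,    1.    ]])}
{'fx': 375.9217636166698, 'fy': 375.9217636166698, 'cx': 284.57497575487963, 'cy': 205.40786907406726, 'tool_from_camera': array([[  0.0006,   0.9659,   0.2591,  71.2076],
       [  1.    ,  -0.0009,   0.0012,  -0.2877],
       [  0.0013,   0.2591,  -0.9659, -82.5061],
       [  0.    ,   0.    ,   0.    ,   1.    ]])}
{'time_s': 0.1, 'qpos': array([ 1.138 ,  0.4238,  1.6306,  0.    ,  1.0886, -0.019 ]), 'dq': array([ 0.0005, -0.0009, -0.0035,  0.0006,  0.0001, -0.0001]), 'tau': array([  0.0012, -54.562 , -27.4326,   0.0647,   0.0188,  -0.    ]), 'tool_pos': array([251.0982, 571.9317, 302.0044]), 'orientation': array([ 0.2054,  0.9787, -0.0007, -0.0002]), 'force': array([-0.513 ,  0.5796,  0.6273]), 'wrist_torque': array([-0.0128, -0.023 ,  0.0163]), 'width': 87.72267883661385}
```

View pics/top0.png

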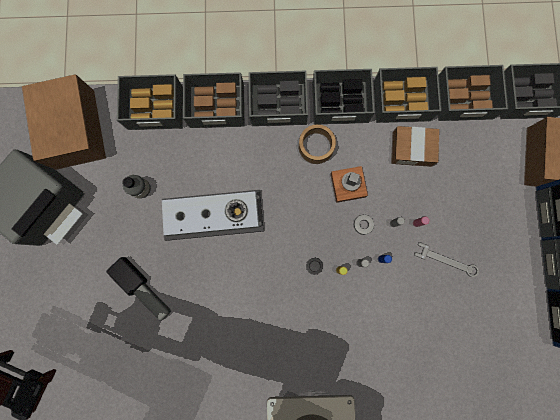

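View pics/scene0.png

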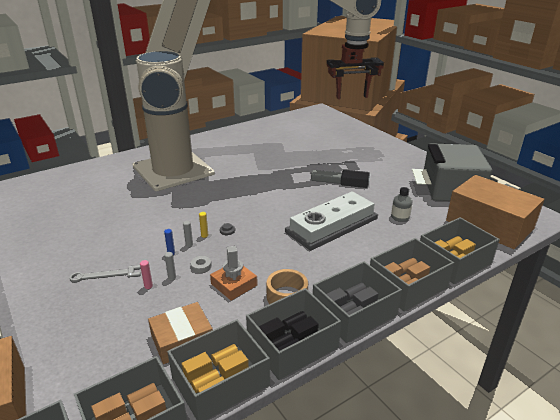

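```bash
cat > h.py <<'E'
from station import env, set_gripper, viewer, workorder
import cv2, numpy as np
from scipy.spatial.transform import Rotation as Rot
np.set_printoptions(precision=2,suppress=True)
def q(th):  # tool down, jaw (tool y) at angle th deg
    c,s=np.cos(np.radians(th)),np.sin(np.radians(th))
    return Rot.from_matrix(np.array([[-s,c,0],[c,s,0],[0,0,-1]])).as_quat()
def tool():
    s=env.read_state(); T=np.eye(4); T[:3,:3]=Rot.from_quat(s["orientation"]).as_matrix(); T[:3,3]=s["tool_pos"]; return T
def snap(name,fn=None):
    p=dict(viewer.camera_params(name))
    if name=="wrist": p["pose"]=tool()@p["tool_from_camera"]
    im=viewer.camera(name)
    if fn: cv2.imwrite(f"pics/{fn}.png",im); np.save(f"pics/{fn}.npy",p,allow_pickle=True)
    return im,p
def load(fn): return cv2.imread(f"pics/{fn}.png"), np.load(f"pics/{fn}.npy",allow_pickle=True).item()
def ray(p,uv,z):
    d=p["pose"][:3,:3]@np.array([(uv[0]-p["cx"])/p["fx"],-(uv[1]-p["cy"])/p["fy"],-1.]); o=p["pose"][:3,3]
    return (o+d*(z-o[2])/d[2])[:2]
def st():
    s=env.read_state(); print("t %.1f"%s["time_s"],"pos",s["tool_pos"],"F",s["force"],"w %.1f"%s["width"])
E
python3 - <<'E'
from h import *
p=viewer.camera_params("top")
for n,uv,z in [("h1",(180,215.5),50),("h2",(206,213.5),50),("hub",(236.5,210),56),("pinA",(364.5,260.5),75),("pinB",(399,219.5),75),("stem",(352,179),108)]: print(n,ray(p,uv,z))
a,b=ray(p,(180,215.5),50),ray(p,(236.5,210),56); d=a-b; print("row dir",np.degrees(np.arctan2(d[1],d[0])),np.linalg.norm(d))
g=(a+b)/2; yaw=np.degrees(np.arctan2(d[1],d[0]))-90
env.reach([g[0],g[1]-20,300],q(yaw)); st(); print(env.read_state()["qpos"])
snap("wrist","g1")
E
```

```text
h1 [569.47 317.59]
h2 [572.7  251.47]
hub [578.66 173.11]
pinA [ 443.34 -139.45]
pinB [ 541.09 -229.66]
stem [ 639.44 -113.57]
row dir 93.63582155304981 144.7675079786247
t 1.8 pos [573.68 226.26 299.98] F [-0.81  0.6  -0.32] w 88.1
[0.36 0.41 1.65 0.   1.08 0.29]
```

View pics/g1.png

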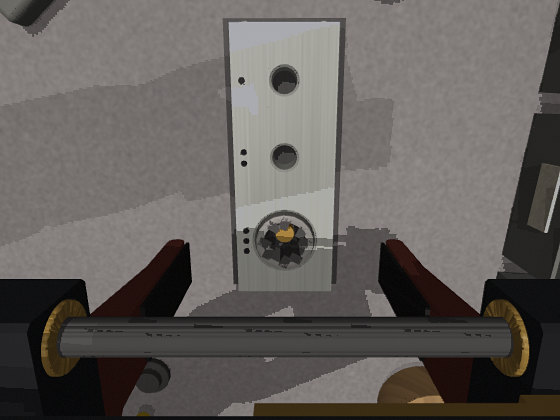

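Run:
```python
from h import *
im,p=load("g1")
c=im[195:290,235:340]; cv2.imwrite("pics/c1.png",np.hstack([cv2.resize(c,None,fx=5,fy=5,interpolation=cv2.INTER_CUBIC)]))
g=cv2.cvtColor(im,cv2.COLOR_BGR2GRAY)
for (x,y) in [(284,80),(285,156)]:
    r=g[y-25:y+25,x-25:x+25]
    for th in (70,90,110,130,150):
        cs,_=cv2.findContours((r<th).astype(np.uint8),cv2.RETR_EXTERNAL,cv2.CHAIN_APPROX_NONE)
        k=max(cs,key=cv2.contourArea); e=cv2.fitEllipse(cv2.convexHull(k)); m=np.array(e[0])+[x-25,y-25]; print(th,m,np.array(e[1]),ray(p,m,50))
cs=cv2.HoughCircles(g[195:290,235:340],cv2.HOUGH_GRADIENT,1,20,param1=120,param2=15,minRadius=20,maxRadius=38); print(cs+np.array([235,195,0]))
print(ray(p,cs[0,0,:2]+[235,195],56))
```

```text
70 [283.82  79.76] [25.25 25.84] [566.26 316.4 ]
90 [284.11  79.31] [26.18 27.92] [566.48 316.77]
110 [283.72  78.63] [27.67 29.57] [566.12 317.29]
130 [283.71  79.  ] [29.65 30.27] [566.13 317.  ]
150 [283.92  79.7 ] [30.92 32.34] [566.34 316.45]
70 [283.5  155.41] [21.09 24.73] [570.1  252.95]
90 [284.2  156.08] [24.62 25.43] [570.76 252.4 ]
110 [284.05 155.96] [25.16 26.17] [570.62 252.5 ]
130 [283.95 156.36] [26.54 29.08] [570.56 252.14]
150 [283.23 161.56] [30.22 40.31] [570.22 247.48]
[[[283.5 243.5  28.6]
  [310.5 272.5  26.4]]]
[575.35 172.46]
```

View pics/c1.png

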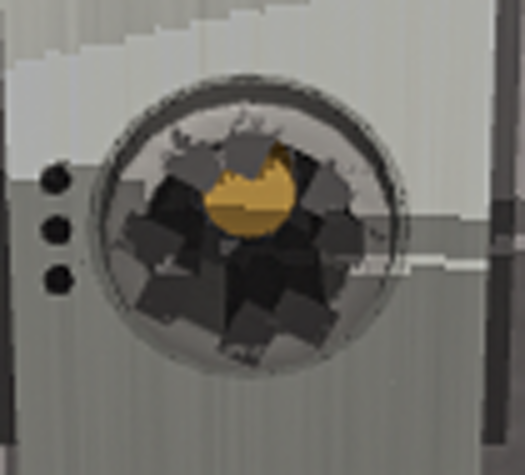

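Run:
```python
from h import *
env.reach([443,-139.5,257],q(15)); st()
im,p=snap("wrist","a1")
```

```text
t 3.3 pos [ 443.67 -139.08  257.21] F [ 0.35  0.37 -0.38] w 87.6
```

View pics/a1.png

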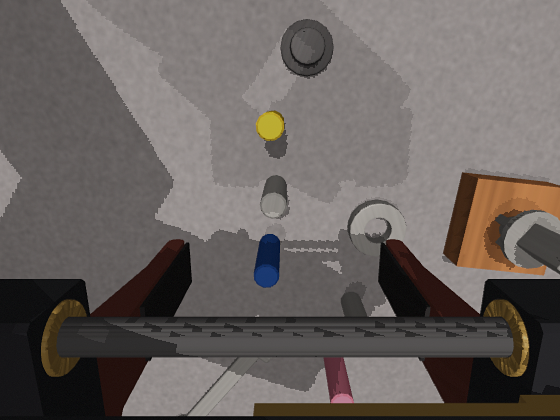

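Run:
```python
from h import *
im,p=load("a1")
P=ray(p,(274,204.5),75); print(P)
set_gripper(50)
env.reach([*P,160],q(15)); env.move_l([*P,121]); set_gripper(10); st()
env.move_l([*P,235],rate=250); st(); snap("wrist","a2")
env.reach([566.3,316.8,195],q(3.8)); st()
snap("wrist","a3")
a,b=cv2.imread("pics/a2.png"),cv2.imread("pics/a3.png")
cv2.imwrite("pics/a23.png",np.hstack([a[150:,130:430],b[150:,130:430]]))
```

```text
[ 435.55 -141.17]
t 5.6 pos [ 435.72 -141.26  121.35] F [-0.88 -0.22  6.59] w 19.5
t 6.2 pos [ 434.98 -140.97  234.37] F [-0.03 -0.37 -2.87] w 19.3
t 8.0 pos [566.46 315.69 194.85] F [ 0.12 -0.08 -1.21] w 19.5
```

View pics/a23.png

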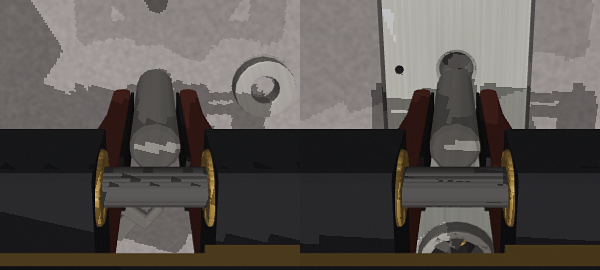

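```bash
cat >> h.py <<'E'
def insert(xy,zt,f=12,rate=60,rot=None):
    # go down to TCP height zt; on a stop above it try small offsets
    for k,(dx,dy) in enumerate([(0,0),(1.5,0),(-1.5,0),(0,1.5),(0,-1.5),(2,2),(-2,2),(-2,-2),(2,-2)]):
        if k: 
            z=tool()[2,3]; env.move_l([*tool()[:2,3],z+2],rate=60)
            env.move_l([xy[0]+dx,xy[1]+dy,z+2],rate=60)
        hit=env.move_l([xy[0]+dx,xy[1]+dy,zt],rate=rate,f_stop=f); z=tool()[2,3]
        print(k,hit,z,env.read_state()["force"])
        if z<zt+4: return True
    return False
E
python3 - <<'E'
from h import *
H=[566.3,316.8]
env.move_l([*H,176],rate=100)
ok=insert(H,135.5); st()
if ok:
    set_gripper(45); st(); env.move_l([*tool()[:2,3],235],rate=250)
    env.reach([541,-229.7,257],q(0)); st(); snap("wrist","b1"); snap("top","t1")
else: snap("wrist","a4")
a=cv2.imread("pics/b1.png")[100:320,150:450]; b=cv2.imread("pics/t1.png")[170:260,140:290]
cv2.imwrite("pics/b1t.png",np.hstack([a,cv2.resize(b,(366,220))]))
E
```

```text
0 True 136.32018268639789 [-1.53  0.44  5.21]
t 9.0 pos [566.42 316.87 136.32] F [-1.53  0.44  5.21] w 19.5
t 9.6 pos [566.   316.59 135.71] F [ 0.18 -0.25  0.13] w 44.8
t 12.2 pos [ 541.36 -228.95  256.89] F [ 0.37  0.3  -0.37] w 45.2
```

View pics/b1t.png

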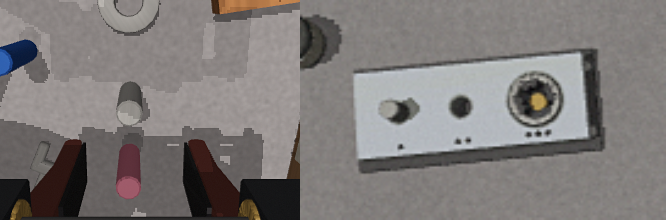

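Run:
```python
from h import *
im,p=load("b1")
P=ray(p,(279.5,210.5),75); print(P)
env.reach([*P,160],q(0)); env.move_l([*P,121]); set_gripper(10); st()
env.move_l([*P,250],rate=250)
H=[570.6,252.4]
env.reach([*H,195],q(3.8)); snap("wrist","b3"); st()
env.move_l([*H,176],rate=100); ok=insert(H,135.5)
if ok:
    set_gripper(45); st(); env.move_l([*tool()[:2,3],235],rate=250)
    # near view of the hub: from straight over it
    env.reach([575.6,173.8,238],q(3.8)); st(); snap("wrist","hub1")
    cv2.imwrite("pics/hub1c.png",cv2.resize(cv2.imread("pics/hub1.png")[60:310,180:390],None,fx=2.3,fy=2.3))
```

```text
[ 536.91 -233.43]
t 13.7 pos [ 537.21 -233.61  121.66] F [-1.3  -0.52  6.07] w 19.3
t 16.2 pos [571.11 251.33 195.13] F [ 0.88 -0.78 -1.27] w 19.2
0 True 136.53784451125733 [-1.27 -1.15  6.16]
t 17.8 pos [570.62 252.5  136.11] F [ 0.5   0.17 -0.1 ] w 45.0
t 18.7 pos [574.91 172.52 236.32] F [ 0.56  0.37 -0.27] w 45.1
```

View pics/hub1c.png

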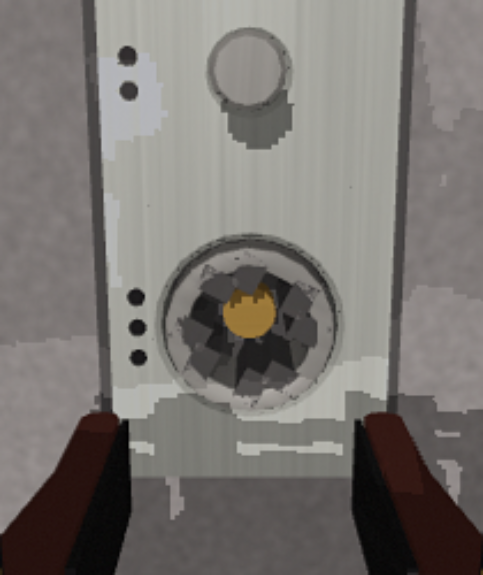

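Run:
```python
from h import *
im,p=load("hub1")
C=ray(p,(289.1,201.7),56); print("collar c",C)
g=cv2.cvtColor(im,cv2.COLOR_BGR2GRAY)
print(ray(p,(180+249/2.3,60+67/2.3),90),"pin2 top")
def proj(X):
    c=np.linalg.inv(p["pose"])@np.append(X,1); return p["cx"]-p["fx"]*c[0]/c[2], p["cy"]+p["fy"]*c[1]/c[2]
N=560; s=N/64
mp=np.zeros((N,N,2),np.float32)
for i in range(N):
    for j in range(N): mp[i,j]=proj([C[0]+(j-N/2)/s, C[1]-(i-N/2)/s,56])   # right=+x, up=+y
r=cv2.remap(im,mp,None,cv2.INTER_CUBIC); r=cv2.convertScaleAbs(r,alpha=1.5)
for R in (11.5,19.5,27): cv2.circle(r,(N//2,N//2),int(R*s),(0,0,255),1)
cv2.imwrite("pics/hubr.png",r)
# angular profile
for lo,hi in ((13,16),(16,19)):
    ph=np.arange(0,360,5); v=[]
    for a in ph:
        pts=[proj([C[0]+R*np.cos(np.radians(a)),C[1]+R*np.sin(np.radians(a)),56]) for R in np.linspace(lo,hi,7)]
        v.append(cv2.remap(g,np.float32(pts)[None],None,cv2.INTER_LINEAR).mean())
    print(lo,np.array(v).reshape(4,18).astype(int))
```

```text
collar c [576.71 175.15]
[570.78 251.42] pin2 top
13 [[68 68 66 68 69 70 69 69 69 57 29 31 37 44 40 42 42 60]
 [69 69 69 68 71 78 68 71 70 69 70 47 35 31 30 32 31 31]
 [36 60 68 63 48 37 43 51 59 64 53 52 58 67 66 39 29 44]
 [60 53 46 36 41 52 64 67 46 32 31 32 46 56 63 63 67 68]]
16 [[68 68 68 68 78 68 68 68 69 68 47 56 61 65 69 66 62 69]
 [70 69 68 68 74 72 70 68 69 69 69 64 39 26 25 27 32 33]
 [65 68 68 68 70 77 71 69 68 68 63 58 66 67 68 63 31 73]
 [74 73 72 84 81 70 69 68 68 42 41 60 64 62 59 58 68 68]]
```

View pics/hubr.png

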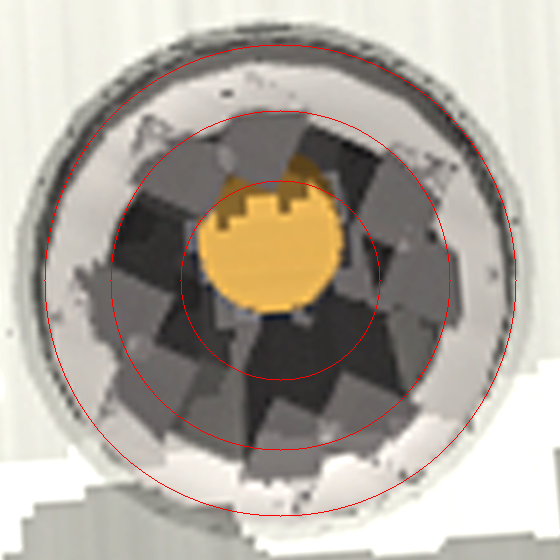

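Run:
```python
from h import *
env.reach([575,173,270],q(3.8))
env.reach([639.5,-113.6,290],q(0)); st(); im,p=snap("wrist","s1")
cv2.imwrite("pics/s1c.png",cv2.resize(im[100:320,170:400],None,fx=2.5,fy=2.5))
```

```text
t 20.2 pos [ 639.28 -112.42  289.43] F [0.41 1.   0.1 ] w 45.0
```

View pics/s1c.png

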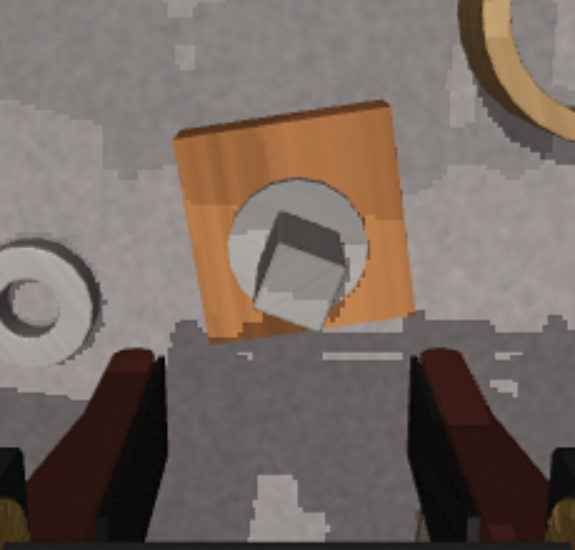

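Run:
```python
from h import *
im,p=load("s1")
W=np.array([ray(p,(170+u/2.5,100+v/2.5),108) for u,v in [(278,242),(347,268),(320,330),(253,303)]])
print(W.mean(0)); e=np.roll(W,-1,0)-W; print(np.linalg.norm(e,axis=1),np.degrees(np.arctan2(e[:,1],e[:,0]))%90)
c=ray(p,(170+299/2.5,100+248/2.5),60)  # shoulder disc top centre check (disc outline x228-369, y178-318)
print("disc",c)
for z in (230,):
  for th in (-114,-24,66,156): 
    s=env.ik([576.2,174.4,z],q(th)); print(th,s)
```

```text
[ 642.2  -119.67]
[21.53 20.56 21.49 19.9 ] [68.89 68.13 67.15 68.26]
disc [ 642.58 -120.26]
-114 [ 0.27  0.48  1.73 -0.    0.93  2.26]
-24 [ 0.27  0.48  1.73 -0.    0.93  0.69]
66 [ 0.27  0.48  1.73 -0.    0.93 -0.88]
156 [ 0.27  0.48  1.73 -0.    0.93 -2.45]
```

Run:
```python
from h import *
P=[642.3,-119.9]
env.reach([*P,185],q(-22)); env.move_l([*P,147],rate=80); set_gripper(10); st()
env.move_l([*P,250],rate=200)
C=[576.2,174.4]
env.reach([*C,196],q(-24)); st(); snap("wrist","h2")
hit=env.move_l([*C,164],rate=40,f_stop=8); print(hit); st()
snap("wrist","h3")
a,b=cv2.imread("pics/h2.png"),cv2.imread("pics/h3.png")
cv2.imwrite("pics/h23.png",np.hstack([a[130:330,160:420],b[130:330,160:420]]))
```

```text
t 21.8 pos [ 642.49 -119.95  147.33] F [1.25 0.53 1.02] w 21.9
t 23.7 pos [576.72 173.6  195.92] F [-0.23  0.39 -2.72] w 21.8
False
t 24.7 pos [576.26 174.49 164.13] F [ 0.01 -0.5  -3.47] w 22.1
```

View pics/h23.png

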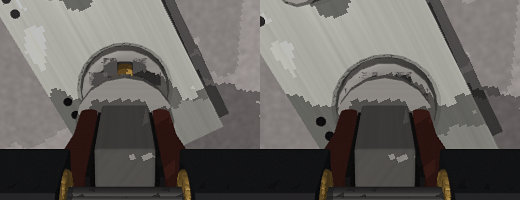

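Run:
```python
from h import *
C=[576.2,174.4]
print(env.move_l([*C,151.5],rate=30,f_stop=25)); st()
print(env.move_l([*C,146],rate=12,f_stop=15)); st()
env.hold(0.5); st(); print(env.read_state()["qpos"],env.read_state()["wrist_torque"])
snap("wrist","e1"); snap("scene","e2"); snap("top","e3")
a=cv2.imread("pics/e1.png")[100:330,140:420]; b=cv2.imread("pics/e2.png")[160:260,270:400]; c=cv2.imread("pics/e3.png")[170:260,140:290]
cv2.imwrite("pics/e.png",np.hstack([a,cv2.resize(b,(299,230)),cv2.resize(c,(220,230))]))
```

```text
False
t 25.3 pos [576.73 174.58 152.03] F [-0.45  0.05  5.09] w 21.8
True
t 25.6 pos [576.75 174.6  149.49] F [-1.1  -1.22  7.21] w 22.0
t 26.1 pos [576.76 174.59 149.51] F [-1.47 -0.44  7.47] w 22.0
[0.27 0.6  1.77 0.   0.78 0.69] [-0.17  0.4  -0.01]
```

View pics/e.png

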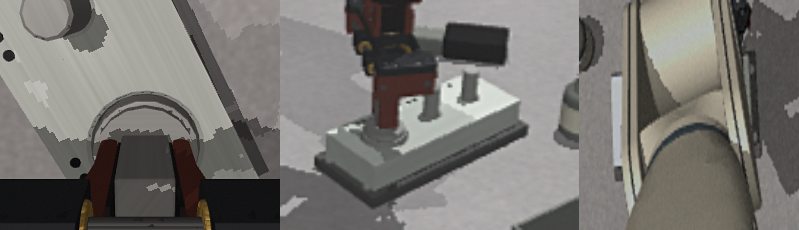

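Run:
```python
from h import *
x,y,_=tool()[:3,3]
for z in (148.8,148.0,147.2):
    print(env.move_l([x,y,z],rate=10,f_stop=12)); env.hold(.3); st()
    if env.read_state()["force"][2]>15: break
env.hold(1); st()
```

```text
False
t 26.8 pos [576.87 174.6  149.39] F [-2.46  0.27  6.72] w 21.9
False
t 27.4 pos [576.88 174.62 149.27] F [-4.24 -1.46 13.34] w 22.0
False
t 27.9 pos [576.91 174.61 149.27] F [-6.35 -1.53 20.75] w 21.9
t 28.9 pos [576.91 174.65 149.25] F [-6.34 -2.11 20.4 ] w 22.0
```

Run:
```python
from h import *
st(); workorder.sign_off()
```

```text
t 28.9 pos [576.91 174.65 149.25] F [-6.34 -2.11 20.4 ] w 22.0
the job is handed in; nothing more can be done
```

I put one plain pin in hole 1 and let go, then the other in hole 2 and let go. I then fitted the splined stem into the hub and handed the job in at 28.9 s, still gripping the stem and pressing it home.

- **Pins:** Both insertions stopped within about 1 mm of the expected seated height. The later pictures show both pins standing in their holes.
- **Stem:** The splines meshed on the first try, with the stem turned about 24° clockwise from the world axes. The shoulder stopped solid at a tool height of 149.3 mm, exactly where I calculated home to be. I raised the press to about 20 N, the height did not change and the grip stayed at 22 mm, so it showed no sign of slipping.
- **Side force:** About 6 N of sideways force remained while pressing.
- **Not confirmed:** The last top view was blocked by the arm, so it did not show the pins. I had no direct reading of the plunger and inferred its travel from height and force. I felt no contact with anything else on the bench, but did not check each bystander at the end.

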